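Clear the chopping board and open the board oil

TASK

The chopping board is to be oiled. Sweep all three walnut-shell chips off the board into the steel tray at its right-hand edge with the wooden scraper block, not with the fingers, and stand the scraper on the worktop, off the board and out of the tray. Then open the safety cap of the amber oil bottle, which stays standing where it is: press the cap down, twist it anticlockwise out of its catch and lift it off, and finish still holding the cap upright over the bottle, clear of its mouth by about five centimetres; do not shift the mug, the glass, the timer, the board or the tray.

Things in the scene. Friction and masses are not known exactly. Their poses are not given: they have to be found in the camera images.
- board: wooden chopping board, 220 x 300 x 22 mm, lying loose on the worktop; origin at the centre of its underside, x along the short side, y along the long side (towards the scraper's end), z up; its flat top is 22 mm above the origin
- tray: shallow open steel tray for scraps, 240 x 120 mm, rim 18 mm high (lower than the board's top), walls 2.5 mm, loose, 0.5 kg, standing about 2 mm from the board's short right-hand (board -y) edge and parallel to it; origin at the centre of its underside, x along its 240 mm side, y along its 120 mm side, z up
- chip_1: chip of brown walnut shell, flat underside, about 30 mm across and 11 mm high, 11 g, lying loose on the board; origin at the centre of its underside
- chip_2: chip of brown walnut shell, flat underside, about 26 mm across and 9 mm high, 11 g, lying loose on the board; origin at the centre of its underside
- chip_3: chip of brown walnut shell, flat underside, about 28 mm across and 10 mm high, 11 g, lying loose on the board; origin at the centre of its underside
- scraper: upright beech block 136 mm long, 24 mm thick, 56 mm high, 0.16 kg, standing on its sole near the board's left end; a steel plate (140 x 3 mm, 30 mm high, flush with the sole) on its -y face reaches 15 mm from the middle plane and faces the chips. Origin at the centre of the sole, x along its length, z up. Grip the wood across its 24 mm from above, 40 to 50 mm above the sole
- oil_bottle: squat round amber bottle of board oil with a paper label, 76 mm in diameter up to 66 mm height, shoulder to 80 mm, then a neck 32 mm in diameter up to the mouth at 99 mm; with the cap on 116 mm high; 0.42 kg, loose; origin at the centre of its underside, z up, x towards one of the two neck lugs
- cap: white ribbed push-and-turn cap, 50 mm in diameter, 26 mm high, about 40 g, two red arrows on top pointing anticlockwise; origin at the centre of its lower rim (90 mm above the bottle's underside when on), z up, x through an inner tab, in line with the bottle's x when locked. Locked unless pressed down 3 to 5 mm: turning or lifting it then takes the bottle along
- cap_rim (a point): centre of the cap's lower rim, the cap's origin
- bottle_mouth (a point): centre of the bottle's mouth, 99 mm above its underside; 9 mm above the cap's rim while the cap is on
- mug: white mug, 83 x 113 x 93 mm, bystander behind the board; origin at the centre of its underside
- glass: clear drinking glass, 68 mm in diameter, 92 mm high, bystander behind the bottle; origin at the centre of its underside
- timer: white kitchen timer with a red ridge, 63 mm in diameter, 51 mm high, bystander behind the board on the right; origin at the centre of its underside
- liner (a joint): sprung liner inside the cap, slide, in m: how far the cap is pressed down onto the mouth, 0 to 0.006 (hard stop); it resists with 4 N at first and 1.5 N more for each mm. Keep it pressed at 0.003 to 0.005 while turning the cap anticlockwise (seen from above) by about 75 degrees; from 50 to 120 degrees the cap is free and can be lifted straight off
Not all that is in view belongs to the job. There is more than one size of the cap; the job needs the larger.

How it is judged (in metres and radians):
On the way, in this order (a step that is already met when the one before it is completed fails the run):
1. the scraper is held in the gripper while the chips are still on the board (contact force between the fingers and scraper above 1 N and height (world z) of scraper above 0.015 m and y of any of chip_1, chip_2, chip_3 in the frame of board above -0.15 m), for 0.1 s.
2. all three chips lie in the tray, the scraper still in the gripper (contact force between the fingers and scraper above 1 N and x of chip_1 in the frame of tray between -0.118 and 0.118 m and y of chip_1 in the frame of tray between -0.059 and 0.059 m and height (world z) of each of chip_1, chip_2, chip_3 below 0.03 m and x of chip_2 in the frame of tray between -0.118 and 0.118 m and y of chip_2 in the frame of tray between -0.059 and 0.059 m and x of chip_3 in the frame of tray between -0.118 and 0.118 m and y of chip_3 in the frame of tray between -0.059 and 0.059 m), for 0.1 s.
3. the scraper stands upright on the worktop, let go, clear of board and tray; chips in the tray (height (world z) of scraper between -0.01 and 0.01 m and angle between scraper's own z axis and vertical below 0.15 rad and contact force between the fingers and scraper below 0.05 N and contact force between scraper and board below 0.05 N and contact force between scraper and tray below 0.05 N and linear speed of scraper below 0.02 m/s and x of chip_1 in the frame of tray between -0.118 and 0.118 m and y of chip_1 in the frame of tray between -0.059 and 0.059 m and height (world z) of each of chip_1, chip_2, chip_3 below 0.03 m and x of chip_2 in the frame of tray between -0.118 and 0.118 m and y of chip_2 in the frame of tray between -0.059 and 0.059 m and x of chip_3 in the frame of tray between -0.118 and 0.118 m and y of chip_3 in the frame of tray between -0.059 and 0.059 m), for 0.2 s.
4. the cap, in the gripper, has been turned out of its catch while still on the bottle, which stands (contact force between the fingers and cap above 1 N and angle between the x axis of cap and the x axis of oil_bottle, either way round above 0.65 rad and z of cap_rim in the frame of bottle_mouth below -0.004 m and horizontal distance between cap_rim and bottle_mouth below 0.01 m and angle between oil_bottle's own z axis and vertical below 0.1 rad and height (world z) of oil_bottle between -0.006 and 0.006 m), for 0.05 s.
At the end, for the whole second after the job is handed in: Cap held upright (0.35 rad) and still, rim 30 to 120 mm above the bottle's mouth, within 40 mm of its axis, off the bottle; bottle upright on the worktop; chips in the tray; scraper upright on the worktop, let go, touching neither board nor tray (all of step 3 and z of cap_rim in the frame of bottle_mouth between 0.03 and 0.12 m and horizontal distance between cap_rim and bottle_mouth below 0.04 m and angle between cap's own z axis and vertical below 0.35 rad and contact force between the fingers and cap above 1 N and contact force between cap and oil_bottle below 0.05 N and linear speed of cap below 0.03 m/s and linear speed of oil_bottle below 0.02 m/s and angle between oil_bottle's own z axis and vertical below 0.1 rad and height (world z) of oil_bottle between -0.006 and 0.006 m); the arm keeps its last pose, push and grip.
It fails at once if a chip is pushed or picked with the fingers (over 0.5 N) (contact force between the fingers and chip_1 above 0.5 N or contact force between the fingers and chip_2 above 0.5 N or contact force between the fingers and chip_3 above 0.5 N).
It fails at once if the bottle is lifted more than 12 mm, tipped more than 0.3 rad or shifted more than 60 mm (height (world z) of oil_bottle above 0.012 m or angle between oil_bottle's own z axis and vertical above 0.3 rad or distance of oil_bottle from where it was at the start of the episode above 0.06 m).
It fails at once if the mug, the glass or the timer is shifted more than 20 mm (distance of any of mug, glass, timer from where it was at the start of the episode above 0.02 m).
It fails at once if the board is shoved more than 30 mm or the tray more than 30 mm (distance of any of board, tray from where it was at the start of the episode above 0.03 m).
It also fails if it takes over 59 s, if anything falls off the work surface, if the arm or the gripper's body presses on something with over 40 N, if the wrist force passes 120 N, or if a joint passes its speed limit or range.

ROBOT

A 6-joint arm with a two-finger parallel gripper is mounted at the origin on a cart in front of the work surface, level with it; the furniture and walls round the work are solid. World frame = base frame: x ahead of the robot, y to its left, z up, the work surface at z = 0. Lengths are in m, angles in degrees, forces in N, time in s.
With the tool pointing down it reaches from about 0.275 to 0.75 m from the base axis. Payload 10.2 kg.
Tool frame: the origin (TCP) lies midway between the tips of the shut fingers; the grasp point (between the pads) lies 19 mm behind it; z points along the fingers, y is the line along which they close (so a half turn about z gives the same grasp; the last joint's range is limited). The gripper opens to 88 mm and grips with 3 to 60 N. Pads are 18 mm wide; open, the fingers measure 123 mm over their backs; the gripper's body (75 mm by 187 mm) begins 45 mm behind the grasp point.
Start: joints at [-80.352, 17.928, 85.812, -0, 76.261, -12.8], TCP at [0.2, -0.485, 0.239] pointing down, gripper open.
Joint ranges: [-168.41, 168.41], [-55.51, 124.54], [10.69, 146.95], [-70.63, 250.63], [1, 178], [-165.06, 165.06]. Speed limits (degrees/s): [136.94, 136.94, 172.46, 180, 180, 180].

INTERFACE

Orientations are given as [roll, pitch, yaw] about the fixed x, y, z axes, in that order (R = Rz(yaw) Ry(pitch) Rx(roll)).
In Python, from rig import r gives the robot as it stands. The module is installed in compiled form; this text tells all that it offers.
- The arm moves only by the shell command python3 -m jog 'ROWS' [FORCE]. ROWS is a JSON object of lists of equal length, an entry for each row: "delta_pos": the shift along the tool's x, y, z in cm, a list of three; "rotation": the turn, a rotation vector about the tool's x, y, z in rad, a list of three; "gripper": the opening, from 0 (shut) to 1 (fully open). A call has exactly 10 rows; each row shifts and turns the commanded pose from where the row before left it, along the tool's axes as they then stand; what a row does not reach is not made up. A row lasts 1/12 s, in which the tool goes at most 41.7 mm and 7.16 degrees, less where a joint would pass 70% of its speed; a pose out of reach is approached as far as the arm can. A call is refused whole if a number of a shift passes 4.17 or a number of a turn 0.125, either way. A call with a gripper value outside its range is refused whole. The fingers move at their own pace and stop on an object; FORCE is the grip in N (left out, the last holds). Time passes only in rows, so rows that do not move let the fingers close, or fill a call up. It gives the time, the measured TCP pose, the force, the opening and the grip force at its end, in the units of the state.
- r.sense(): the state, without advancing time (a new reading comes with each control period).
- r.read_camera(name): name is "side" or "top" or "wrist"; returns the picture (384x512x3 uint8, red, green, blue); there is no depth.
- r.camera_info(name): a dict with "fov_y" (degrees; the focal length in pixels is half the picture's height over the tangent of half this angle, whatever the lens; pixels are square), "cx", "cy" (the principal point, pixels), "eye" and "attitude" of the camera in the world; the wrist camera has in their place "mount" (4x4, takes a point from camera to tool coordinates, whose origin is the TCP and whose axes are the flange's). Camera axes: x right, y up, looking along -z (the intrinsics and any distortion apply to the point x, -y, -z); pixel columns grow to the right and rows downward; lengths in m; the calibration is good to about 2 mm. A picture is of the moment at which its call begins: read the wrist's pose just before it. camera_info takes no time and is no camera call.
- r.finish_job(): hands the job in; it is judged then, once.
The state is a dict: "time_s": time; "qpos": joint angles; "qd": joint speeds; "joint_efforts": joint torques, N m; "tcp_pos": TCP position; "orientation": TCP orientation; "contact_force": force on the tool from outside, world axes, zero at the start; "ft_torque": the same for the moment, N m; "opening": opening from 0.0 (shut) to 1.0 (fully open); "finger_force": force on a finger pad.
Only numpy, scipy, OpenCV 4.12 (cv2) and the standard library are available. Lean on these libraries where they do the work, as an engineer would, in place of code of your own. Each camera call takes 0.05 s, during which the arm holds its last target. There are 200 camera calls.

## Working session

There is one attempt and no reset: what is moved stays moved. The work goes in short steps, Python scripts to look and compute and a shell command to move; the robot and the scene stay as the last step left them, time stands still between calls to the robot, and variables do not carry over. Pictures are saved under pics/ and viewed, at most 10 in all, crops included, and the job is handed in when it is done.

```bash
mkdir -p pics
python3 - <<'E'
from rig import r
import cv2
for n in("top","side"):
    im=r.read_camera(n); cv2.imwrite(f"pics/{n}0.png",im[:,:,::-1]); print(n,r.camera_info(n))
print(r.camera_info("wrist")); print(r.sense())
E
```

```text
top {'fov_y': 46.946047209504016, 'cx': 253.51883757345365, 'cy': 194.82312280385247, 'eye': array([ 0.36505561, -0.00243817,  1.36059767]), 'attitude': array([  6.19208894,   0.36326589, -88.99816286])}
side {'fov_y': 42.65328642691832, 'cx': 260.2837148648963, 'cy': 192.25767542126133, 'eye': array([0.04927366, 0.92191374, 0.8868846 ]), 'attitude': array([  51.50127054,    0.88195476, -155.21871496])}
{'fov_y': 69.07063534780283, 'cx': 257.03704868196564, 'cy': 189.3305647642954, 'mount': array([[ 1.36670803e-03,  9.54979176e-01,  2.96669689e-01,
         7.75090772e-02],
       [ 9.99999033e-01, -1.38114421e-03, -1.60928974e-04,
         6.80315264e-04],
       [ 2.56059804e-04,  2.96669623e-01, -9.54980141e-01,
        -1.45616972e-01],
       [ 0.00000000e+00,  0.00000000e+00,  0.00000000e+00,
         1.00000000e+00]])}
{'time_s': 0.1, 'qpos': array([-8.03511324e+01,  1.79552097e+01,  8.58466157e+01,  2.56535772e-04,
        7.62600408e+01, -1.27991076e+01]), 'qd': array([-0.08052251,  0.00919703, -0.1281331 , -0.06078883, -0.07211154,
        0.02446643]), 'joint_efforts': array([ 2.57537053e-03, -4.02807784e+01, -2.52646923e+01,  6.96019828e-02,
        3.42028798e-02, -5.51344237e-05]), 'tcp_pos': array([ 0.20043045, -0.48501968,  0.23824746]), 'orientation': array([-1.79939726e+02, -1.39483724e-02,  2.24479068e+01]), 'contact_force': array([-0.01965837,  0.36823414, -0.08426696]), 'ft_torque': array([ 0.06324858,  0.00879471, -0.0291448 ]), 'finger_force': 0.0, 'opening': 0.9994922819461916}
```

View pics/top0.png

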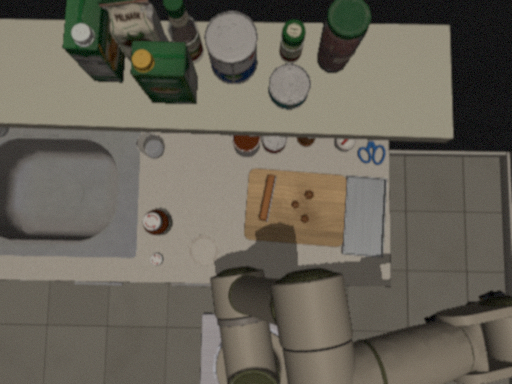

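View pics/side0.png

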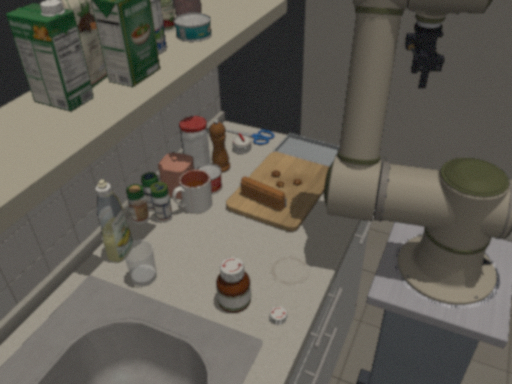

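The top view shows the board around (295,207) with the scraper at (267,197) and chips near (309,194), (295,204) and (305,218). The tray is at (364,216) and the bottle with its white cap at (155,221); the smaller cap lies apart at (156,258). The side view agrees, with the cap top at (232,266).

```bash
cat > h.py <<'E'
import numpy as np, cv2
from rig import r
from scipy.spatial.transform import Rotation as R
def Rm(o): return R.from_euler('xyz',o,degrees=True).as_matrix()
def cam(n,st=None):
    c=r.camera_info(n); f=192/np.tan(np.radians(c['fov_y']/2))
    if n=='wrist':
        st=st or r.sense(); T=np.eye(4); T[:3,:3]=Rm(st['orientation']); T[:3,3]=st['tcp_pos']; M=T@c['mount']
        return f,c['cx'],c['cy'],M[:3,:3],M[:3,3]
    return f,c['cx'],c['cy'],Rm(c['attitude']),np.array(c['eye'])
def ray(C,u,v):
    f,cx,cy,A,e=C; d=A@np.array([(u-cx)/f,-(v-cy)/f,-1]); return e,d/np.linalg.norm(d)
def plane(C,u,v,z):
    e,d=ray(C,u,v); return (e+d*(z-e[2])/d[2])
def proj(C,p):
    f,cx,cy,A,e=C; q=A.T@(np.array(p)-e); return cx+f*q[0]/-q[2], cy+f*q[1]/q[2]
def tri(a,b):
    (e1,d1),(e2,d2)=a,b; M=np.stack([d1,-d2],1); s=np.linalg.lstsq(M,e2-e1,rcond=None)[0]
    p,q=e1+d1*s[0],e2+d2*s[1]; return (p+q)/2,np.linalg.norm(p-q)
def grab(n):
    st=r.sense(); im=r.read_camera(n); return im,cam(n,st)
E
python3 - <<'E'
from h import *
im=cv2.imread('pics/top0.png'); hsv=cv2.cvtColor(im,cv2.COLOR_BGR2HSV); C=cam('top')
for p in[(260,230),(267,197),(309,194),(295,204),(364,216),(155,221),(200,180),(156,258),(153,146)]: print(p,hsv[p[1],p[0]])
cv2.imwrite('pics/t1.png',cv2.resize(im[125:275,135:400],None,fx=3,fy=3,interpolation=cv2.INTER_CUBIC))
s=cv2.imread('pics/side0.png'); cv2.imwrite('pics/s1.png',cv2.resize(s[110:330,110:360],None,fx=2.7,fy=2.7,interpolation=cv2.INTER_CUBIC))
E
```

```text
(260, 230) [ 18 117  70]
(267, 197) [ 12 159 125]
(309, 194) [ 16 150  97]
(295, 204) [ 13 150  92]
(364, 216) [ 20   6 132]
(155, 221) [ 18  20 169]
(200, 180) [ 16  36 150]
(156, 258) [ 21  24 170]
(153, 146) [ 30   6 120]
```

View pics/t1.png

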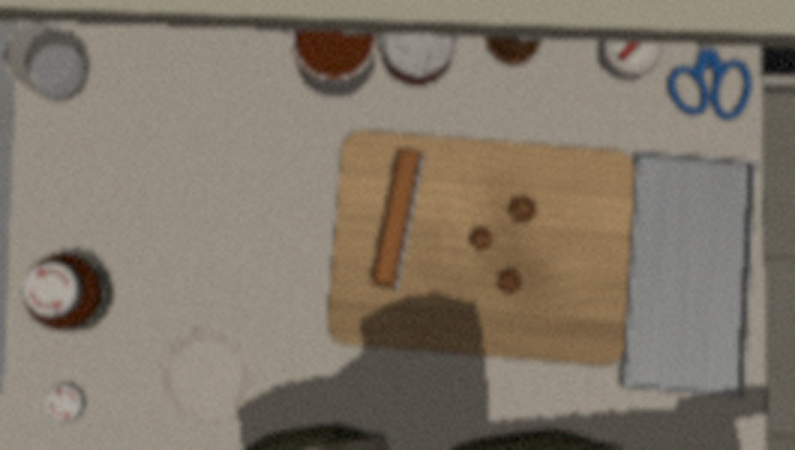

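View pics/s1.png

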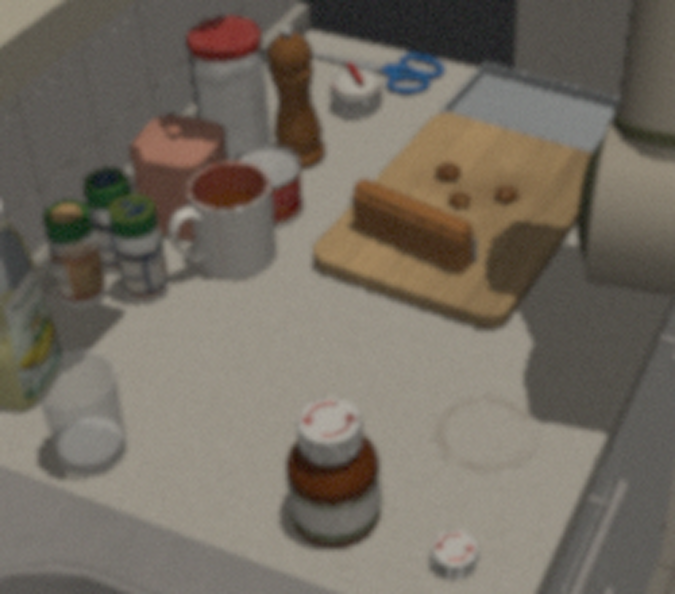

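In the crops, the scraper top runs from about (410,150) to (384,285), the chips are at (521,208), (480,237) and (508,279), and the cap is at (51,288). The mug, timer, jar and pepper mill stand behind the board, towards +x.

Run:
```python
from h import *
C=cam('top'); S=cam('side')
P=lambda u,v,z: plane(C,(u+.5)/3-.5+135,(v+.5)/3-.5+125,z)
np.set_printoptions(precision=4,suppress=True)
im=cv2.imread('pics/top0.png'); hsv=cv2.cvtColor(im,cv2.COLOR_BGR2HSV)
m=cv2.inRange(hsv,(5,140,60),(16,255,255)); m[:160]=0;m[260:]=0;m[:,:250]=0;m[:,345:]=0
for c in cv2.findContours(m,0,1)[0]:
    if cv2.contourArea(c)>15:
        M=cv2.moments(c); u,v=M['m10']/M['m00'],M['m01']/M['m00']; rc=cv2.minAreaRect(c)
        big=cv2.contourArea(c)>150; print(u,v,cv2.contourArea(c),rc,plane(C,u,v,.078 if big else .03))
a,b=P(410,150,.078),P(384,285,.078); d=a-b; print('scr ends',a,b,'len',np.linalg.norm(d),'dir yaw',np.degrees(np.arctan2(d[1],d[0])))
print('board corners',[P(*q,.022)[:2] for q in[(342,132),(634,151),(624,364),(329,343)]])
q=[P(*q,.018)[:2] for q in[(634,151),(753,162),(742,391),(620,384)]]; print('tray',q,np.mean(q,0))
print('cap top',P(51,288,.116))
print('cap side', plane(S,330/2.7+110-.3,420/2.7+110-.3,.116), tri(ray(C,51/3+134.7,288/3+124.7),ray(S,330/2.7+109.7,420/2.7+109.7)))
print('smallcap',P(65,402,.02),'mug',P(334,50,.093),'timer',P(632,55,.051),'glass',P(60,62,.06), 'shelf')
```

```text
304.32026143790847 218.20915032679738 25.5 ((304.2500305175781, 218.25003051757812), (6.363960266113281, 5.656853675842285), 45.0) [ 0.4411 -0.1455  0.03  ]
294.84761904761905 204.0190476190476 17.5 ((295.1922607421875, 204.03843688964844), (5.269651889801025, 5.269651889801025), 56.3099365234375) [ 0.4834 -0.1167  0.03  ]
308.63513513513516 194.33783783783784 37.0 ((308.5, 194.5), (7.0, 7.0), 90.0) [ 0.5135 -0.1582  0.03  ]
266.292747837658 197.34664005322685 250.5 ((266.4153747558594, 196.98257446289062), (6.856199264526367, 45.31428909301758), 11.633633613586426) [ 0.4973 -0.0292  0.078 ]
scr ends [ 0.5644 -0.0431  0.078 ] [ 0.432  -0.0197  0.078 ] len 0.13436973526198845 dir yaw -10.024576062259744
board corners [array([0.5905, 0.0249]), array([ 0.5758, -0.273 ]), array([ 0.36  , -0.2619]), array([0.3758, 0.0339])]
tray [array([ 0.5764, -0.2738]), array([ 0.5671, -0.3949]), array([ 0.3352, -0.3805]), array([ 0.34  , -0.2586])] [ 0.4547 -0.3269]
cap top [0.4219 0.2935 0.116 ]
cap side [0.4171 0.2973 0.116 ] (array([0.4207, 0.2939, 0.1114]), np.float64(0.0028219609723943917))
smallcap [0.3124 0.2974 0.02  ] mug [0.6593 0.0327 0.093 ] timer [ 0.6687 -0.2656  0.051 ] glass [0.6503 0.3074 0.06  ] shelf
```

```bash
python3 -m jog '{"delta_pos":[[0,0,0],[0,0,0],[0,0,0],[0,0,0],[0,0,0],[1.42,-3.34,0.26],[1.42,-3.34,0.26],[1.42,-3.34,0.26],[1.42,-3.34,0.26],[1.42,-3.34,0.26]],"rotation":[[0,0,0.113],[0,0,0.113],[0,0,0.113],[0,0,0.113],[0,0,0.113],[0,0,0],[0,0,0],[0,0,0],[0,0,0],[0,0,0]],"gripper":[1,1,1,1,1,1,1,1,1,1]}' 40
python3 -m jog '{"delta_pos":[[1.42,-3.34,0.26],[1.42,-3.34,0.26],[1.42,-3.34,0.26],[1.42,-3.34,0.26],[1.42,-3.34,0.26],[1.42,-3.34,0.26],[1.42,-3.34,0.26],[1.42,-3.34,0.26],[1.42,-3.34,0.26],[1.42,-3.34,0.26]],"rotation":[[0,0,0],[0,0,0],[0,0,0],[0,0,0],[0,0,0],[0,0,0],[0,0,0],[0,0,0],[0,0,0],[0,0,0]],"gripper":[1,1,1,1,1,1,1,1,1,1]}'
python3 - <<'E'
from h import *
im,C=grab('wrist'); cv2.imwrite('pics/w1.png',im[:,:,::-1]); print(r.sense()['tcp_pos'],r.sense()['orientation'],r.sense()['time_s'])
E
```

```text
time_s: 0.93
tcp_pos: [0.2997, -0.3313, 0.2254]
orientation: [-180.0, 0.0, -10.0]
contact_force: [1.0, 0.4, 0.3]
opening: 0.997
finger_force: 0.0
time_s: 1.77
tcp_pos: [0.4972, -0.0266, 0.1994]
orientation: [-180.0, 0.0, -9.9]
contact_force: [-0.3, -0.5, 0.2]
opening: 0.997
finger_force: 0.0
[ 0.49905313 -0.02234104  0.19890184] [-1.79880090e+02  7.32129763e-03 -9.73269987e+00] 1.8167
```

View pics/w1.png

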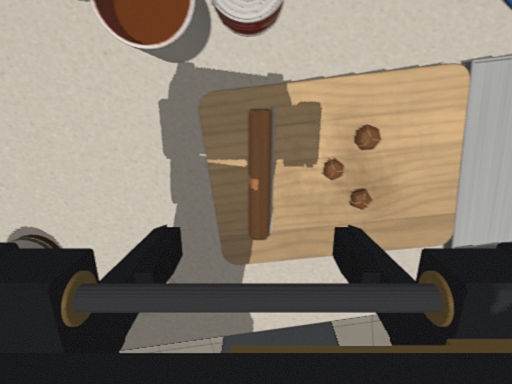

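The wrist view shows the scraper top from (260,109) to (258,239), nearly parallel to the image columns. The chips are at (368,137), (334,169) and (360,199), and the board's right edge runs from (468,68) to (455,240).

Run:
```python
from h import *
np.set_printoptions(precision=4,suppress=True)
st=r.sense();C=cam('wrist'); print(st['tcp_pos'],st['orientation'],st['time_s'])
im,C=grab('wrist')
a,b=plane(C,260,110,.078),plane(C,258,239,.078); d=a-b
print('scr',a,b,(a+b)/2,np.linalg.norm(d),np.degrees(np.arctan2(d[1],d[0])))
for p in[(368,137),(334,169),(360,199)]: print(plane(C,*p,.029))
a,b=plane(C,469,80,.022),plane(C,457,225,.022); d=a-b
print('board edge',a,b,np.degrees(np.arctan2(d[1],d[0])))
```

```text
[ 0.4991 -0.0223  0.1989] [-179.8801    0.0073   -9.7327] 1.8167
scr [ 0.5689 -0.037   0.078 ] [ 0.4396 -0.0133  0.078 ] [ 0.5042 -0.0251  0.078 ] 0.1314380253848239 -10.397015242251525
[ 0.5187 -0.1515  0.029 ]
[ 0.4884 -0.1108  0.029 ]
[ 0.4465 -0.1383  0.029 ]
board edge [ 0.5604 -0.2644  0.022 ] [ 0.3885 -0.2588  0.022 ] -1.8740917042481795
```

```bash
python3 -m jog '{"delta_pos":[[0.2,0.4,1.9],[0,0,1.9],[0,0,1.9],[0,0,1.9],[0,0,1.9],[0,0,1.9],[0,0,1.9],[0,0,1.0],[0,0,0.7],[0,0,0]],"rotation":[[0,0,0],[0,0,0],[0,0,0],[0,0,0],[0,0,0],[0,0,0],[0,0,0],[0,0,0],[0,0,0],[0,0,0]],"gripper":[1,1,1,1,1,1,1,1,1,1]}'
python3 -m jog '{"delta_pos":[[0,0,0],[0,0,0],[0,0,0],[0,0,0],[0,0,0],[0,0,0],[0,0,0],[0,0,0],[0,0,0],[0,0,0]],"rotation":[[0,0,0],[0,0,0],[0,0,0],[0,0,0],[0,0,0],[0,0,0],[0,0,0],[0,0,0],[0,0,0],[0,0,0]],"gripper":[0,0,0,0,0,0,0,0,0,0]}' 40
```

```text
time_s: 2.7
tcp_pos: [0.4973, -0.0329, 0.0489]
orientation: [-180.0, 0.1, -9.9]
contact_force: [-0.0, 0.6, 0.4]
opening: 1.001
finger_force: 0.0
time_s: 3.53
tcp_pos: [0.4979, -0.0326, 0.0498]
orientation: [-180.0, -0.0, -9.9]
contact_force: [-0.7, 1.7, 3.3]
opening: 0.293
finger_force: 40.1
```

```bash
python3 -m jog '{"delta_pos":[[0,0,-0.2],[0,0,0],[0,0,0],[-1.3,0,0],[0,0.6,0],[0,1.2,0],[0,1.5,0],[0,1.5,0],[0,1.5,0],[0,1.5,0]],"rotation":[[0,0,0],[0,0,-0.065],[0,0,-0.065],[0,0,0],[0,0,0],[0,0,0],[0,0,0],[0,0,0],[0,0,0],[0,0,0]],"gripper":[0,0,0,0,0,0,0,0,0,0]}'
python3 - <<'E'
from h import *
im,C=grab('wrist'); cv2.imwrite('pics/w2.png',im[:,:,::-1])
E
```

```text
time_s: 4.37
tcp_pos: [0.4819, -0.112, 0.0518]
orientation: [180.0, -0.0, -2.5]
contact_force: [-0.3, 0.2, -1.7]
opening: 0.294
finger_force: 40.0
```

View pics/w2.png

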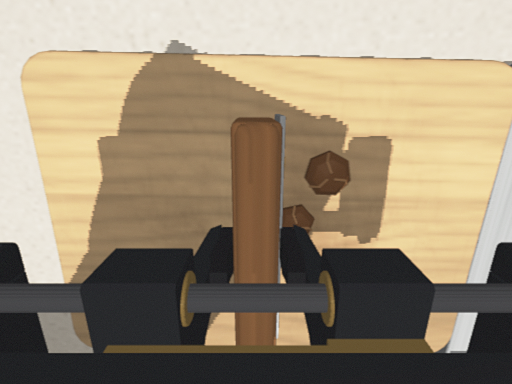

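The scraper pushes the middle chip at (298,217), with the upper chip ahead at (328,173) and the third hidden under the finger. The plate is clear of the fingers, so I continue the sweep.

```bash
python3 -m jog '{"delta_pos":[[0,1.5,0],[0,1.5,0],[0,1.5,0],[0,1.5,0],[0,1.5,0],[0,1.5,0],[0,1.3,0],[0,1.3,0],[0,1.3,0],[0,1.3,0]],"rotation":[[0,0,0],[0,0,0],[0,0,0],[0,0,0],[0,0,0],[0,0,0],[0,0,0],[0,0,0],[0,0,0],[0,0,0]],"gripper":[0,0,0,0,0,0,0,0,0,0]}'
python3 -m jog '{"delta_pos":[[0,1.2,0],[0,1.2,0],[0,1,0],[0,1,0],[0,0,0],[0,0,0],[0,0,0],[0,0,0],[0,0,-2],[0,0,-2.5]],"rotation":[[0,0,0],[0,0,0],[0,0,0],[0,0,0],[0,0,0],[0,0,0],[0,0,0],[0,0,0],[0,0,0],[0,0,0]],"gripper":[0,0,0,0,0,0,0,0,0,0]}'
python3 -m jog '{"delta_pos":[[0,0,-2],[0,0,-2],[0,-3,0],[0,-3,0],[0,-3,0],[0,-3,0],[0,-3,0],[0,-1,0],[0,0,0],[0,0,0]],"rotation":[[0,0,0],[0,0,0],[0,0,0],[0,0,0],[0,0,0],[0,0,0],[0,0,0],[0,0,0],[0,0,0],[0,0,0]],"gripper":[0,0,0,0,0,0,0,0,0,0]}'
python3 - <<'E'
from h import *
im,C=grab('wrist'); t=r.read_camera('top'); s=r.read_camera('side')
t=cv2.resize(t[140:280,230:400],(400,330)); s=cv2.resize(s[110:240,220:350],(330,330))
o=np.zeros((384,512,3),np.uint8); 
cv2.imwrite('pics/w3.png',np.hstack([cv2.resize(im,(440,330)),cv2.resize(s,(330,330))])[:,:,::-1])
E
```

```text
time_s: 5.25
tcp_pos: [0.4754, -0.2531, 0.0517]
orientation: [-180.0, 0.0, -2.5]
contact_force: [0.0, 0.5, -1.7]
opening: 0.294
finger_force: 40.0
time_s: 6.08
tcp_pos: [0.4728, -0.2946, 0.0958]
orientation: [-179.8, 0.2, -2.4]
contact_force: [0.4, -0.7, -1.3]
opening: 0.293
finger_force: 40.0
time_s: 6.92
tcp_pos: [0.4806, -0.1362, 0.1369]
orientation: [180.0, -0.0, -2.4]
contact_force: [0.1, -0.4, -1.5]
opening: 0.289
finger_force: 40.0
```

View pics/w3.png

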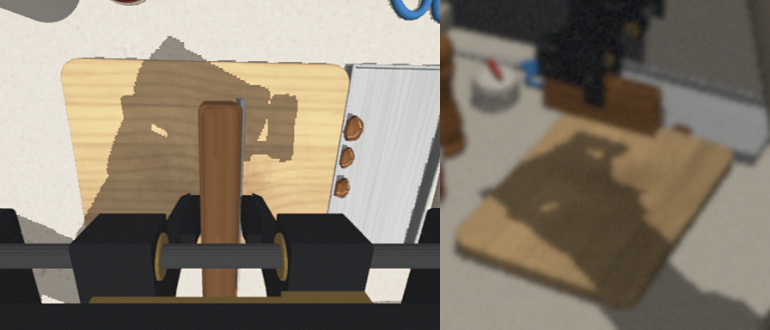

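All three chips lie in a row in the tray, close to the board's edge, at about (354,127), (347,156) and (342,187). I'll compute where they are relative to the edge.

Run:
```python
from h import *
np.set_printoptions(precision=4,suppress=True)
im,C=grab('wrist'); hsv=cv2.cvtColor(im,cv2.COLOR_RGB2HSV)
k=512/440
for x,y in[(349,90),(327,220)]: print('edge',plane(C,x*k,y*k,.022))
for x,y in[(434,75),(350,68)]: print('tray rim',plane(C,x*k,y*k,.018))
m=cv2.inRange(hsv,(3,80,30),(17,255,220)); m[:,:385]=0; m[:120]=0; m[235:]=0; m[:,440:]=0
for c in cv2.findContours(m,0,1)[0]:
    if cv2.contourArea(c)>60:
        x,y,w,h=cv2.boundingRect(c); print((x,y,w,h),[plane(C,x+w/2,y+h/2,z)[:2] for z in(.008,.02)],'left',plane(C,x,y+h/2,.0)[:2],'right',plane(C,x+w,y+h/2,.005)[:2])
cv2.imwrite('pics/w4.png',cv2.resize(im[60:260,370:512],None,fx=3,fy=3,interpolation=cv2.INTER_CUBIC)[:,:,::-1])
```

```text
edge [ 0.5506 -0.2739  0.022 ]
edge [ 0.398  -0.2645  0.022 ]
tray rim [ 0.5617 -0.3623  0.018 ]
tray rim [ 0.5722 -0.2745  0.018 ]
(388, 207, 18, 23) [array([ 0.434 , -0.2847]), array([ 0.4395, -0.2784])] left [ 0.4308 -0.2791] right [ 0.4323 -0.296 ]
(394, 171, 17, 24) [array([ 0.4733, -0.2862]), array([ 0.477 , -0.2798])] left [ 0.4712 -0.2815] right [ 0.472  -0.2966]
(399, 135, 23, 28) [array([ 0.508 , -0.2902]), array([ 0.5102, -0.2836])] left [ 0.507  -0.2829] right [ 0.507  -0.3033]
```

View pics/w4.png

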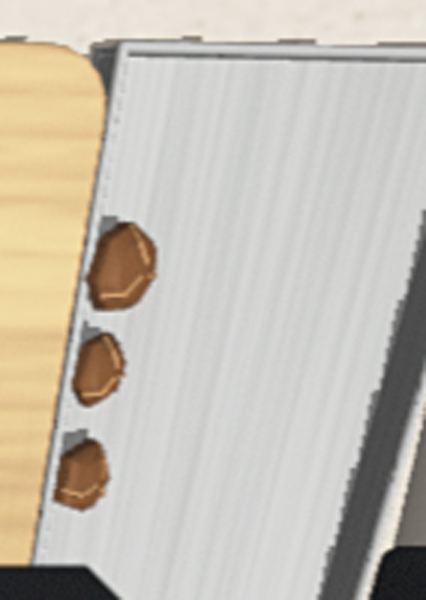

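The close crop shows all three chips inside the tray, with the tray's near wall visible to their left. Next I set the scraper down on the worktop to the left of the board.

```bash
python3 -m jog '{"delta_pos":[[0,-3,0],[0,-3,0],[0,-3,0],[0,-3,0],[0,-3,0],[0,-3,0],[0,-3,0],[0,-3,0],[0,-3,0],[-1,0,1]],"rotation":[[0,0,0],[0,0,0],[0,0,0],[0,0,0],[0,0,0],[0,0,0],[0,0,0],[0,0,0],[0,0,0],[0,0,0]],"gripper":[0,0,0,0,0,0,0,0,0,0]}'
python3 -m jog '{"delta_pos":[[0,0,1.6],[0,0,1.6],[0,0,1.6],[0,0,1.6],[0,0,1.6],[0,0,0.8],[0,0,0.4],[0,0,0.2],[0,0,0],[0,0,0]],"rotation":[[0,0,0],[0,0,0],[0,0,0],[0,0,0],[0,0,0],[0,0,0],[0,0,0],[0,0,0],[0,0,0],[0,0,0]],"gripper":[0,0,0,0,0,0,0,0,0,0]}'
```

```text
time_s: 7.95
tcp_pos: [0.484, 0.1371, 0.128]
orientation: [-179.9, -0.3, -2.3]
contact_force: [0.7, -0.5, -1.9]
opening: 0.291
finger_force: 40.0
time_s: 8.78
tcp_pos: [0.4826, 0.134, 0.0334]
orientation: [-180.0, -0.1, -2.5]
contact_force: [0.2, 0.2, -0.5]
opening: 0.292
finger_force: 40.0
```

```bash
python3 -m jog '{"delta_pos":[[0,0,0.1],[0,0,0.1],[0,0,0.1],[0,0,0.1],[0,0,0.05],[0,0,0.05],[0,0,0],[0,0,0],[0,0,0],[0,0,0]],"rotation":[[0,0,0],[0,0,0],[0,0,0],[0,0,0],[0,0,0],[0,0,0],[0,0,0],[0,0,0],[0,0,0],[0,0,0]],"gripper":[0,0,0,0,0,0,0,0,0,0]}'
```

```text
time_s: 9.62
tcp_pos: [0.4821, 0.1343, 0.0281]
orientation: [-180.0, -0.0, -2.5]
contact_force: [-2.6, 2.1, 5.5]
opening: 0.293
finger_force: 40.1
```

```bash
python3 -m jog '{"delta_pos":[[0,0,0],[0,0,0],[0,0,0],[0,0,0],[0,0,0],[0,0,0],[0,0,0],[0,0,0],[0,0,-1],[0,0,-2]],"rotation":[[0,0,0],[0,0,0],[0,0,0],[0,0,0],[0,0,0],[0,0,0],[0,0,0],[0,0,0],[0,0,0],[0,0,0]],"gripper":[0.6,0.7,0.8,0.9,0.9,0.9,0.9,0.9,0.9,0.9]}'
python3 -m jog '{"delta_pos":[[0,0,-3.5],[0,0,-3.5],[0,0,-3.5],[0,0,-3.5],[0,0,-3],[0,0,0],[0,0,0],[0,0,0],[0,0,0],[0,0,0]],"rotation":[[0,0,0],[0,0,0],[0,0,0],[0,0,0],[0,0,0],[0,0,0],[0,0,0],[0,0,0],[0,0,0],[0,0,0]],"gripper":[1,1,1,1,1,1,1,1,1,1]}'
python3 - <<'E'
from h import *
im,C=grab('wrist'); print(r.sense()['tcp_pos']); t,T=grab('top'); s,S=grab('side')
cv2.imwrite('pics/t5.png',t[:,:,::-1]);cv2.imwrite('pics/s5.png',s[:,:,::-1]);cv2.imwrite('pics/wr5.png',im[:,:,::-1])
a=cv2.resize(t[185:245,135:215],None,fx=5,fy=5,interpolation=2); b=cv2.resize(s[180:310,190:320],(400,400),interpolation=2)
cv2.imwrite('pics/m5.png',np.vstack([np.hstack([a[:300],cv2.resize(b,(300,300))]),np.hstack([cv2.resize(im,(400,300)),np.zeros((300,300,3),np.uint8)])])[:,:,::-1])
E
```

```text
time_s: 10.45
tcp_pos: [0.4809, 0.134, 0.057]
orientation: [180.0, 0.2, -2.5]
contact_force: [0.0, -0.1, -0.7]
opening: 0.901
finger_force: 0.0
time_s: 11.28
tcp_pos: [0.4816, 0.1341, 0.2266]
orientation: [180.0, 0.1, -2.5]
contact_force: [-0.7, -0.1, -1.0]
opening: 0.998
finger_force: 0.0
[0.48173779 0.13407451 0.22676386]
```

View pics/m5.png

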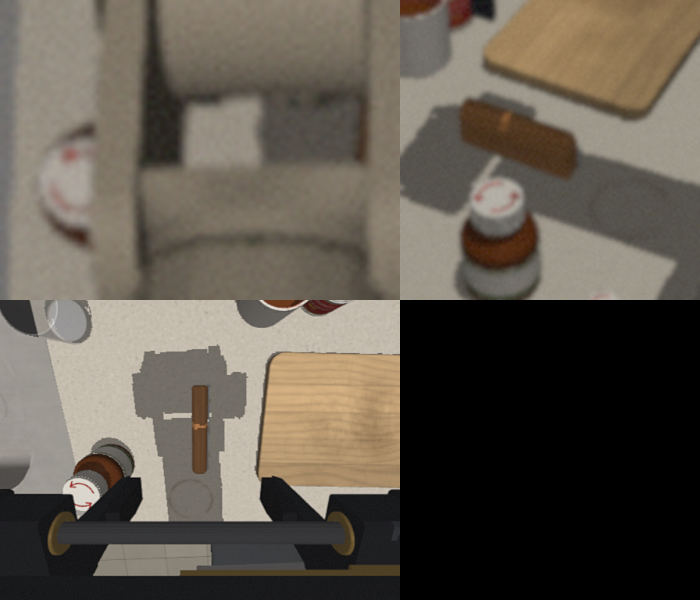

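The scraper stands upright on the worktop, clear of the board. The bottle's cap shows at about (105,247) in the full wrist image. I'll move over it and measure again.

```bash
python3 -m jog '{"delta_pos":[[-1,-2.3,0],[-1,-2.3,0],[-1,-2.3,0],[-1,-2.3,0],[-1,-2.3,0],[-1,-2.3,0],[-0.7,-2,0],[0,0,0],[0,0,0],[0,0,0]],"rotation":[[0,0,0],[0,0,0],[0,0,0],[0,0,0],[0,0,0],[0,0,0],[0,0,0],[0,0,0],[0,0,0],[0,0,0]],"gripper":[1,1,1,1,1,1,1,1,1,1]}' 50
python3 - <<'E'
from h import *
im,C=grab('wrist'); print(r.sense()['tcp_pos'],r.sense()['qpos']); cv2.imwrite('pics/w6.png',im[:,:,::-1])
print(proj(C,[.422,.2935,.116]))
E
```

```text
time_s: 12.27
tcp_pos: [0.4222, 0.2943, 0.2275]
orientation: [180.0, 0.0, -2.5]
contact_force: [0.6, -0.4, 0.9]
opening: 1.001
finger_force: 0.0
[0.42233122 0.29406832 0.2275763 ] [ 2.17945866e+01  1.71387741e+01  8.85845062e+01 -1.31085628e-02
  7.42930473e+01  1.14321457e+02]
(np.float64(257.40761251339217), np.float64(187.2586501886817))
```

View pics/w6.png

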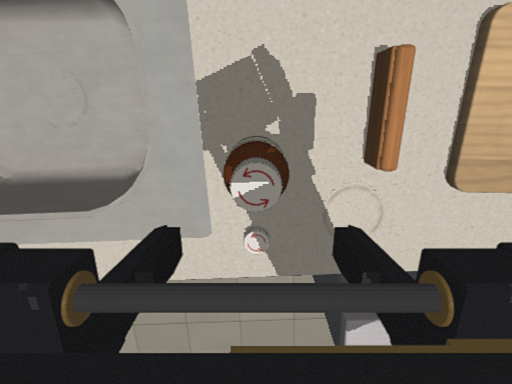

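The cap is centred at about (257,187), exactly where the estimate (0.422, 0.2935) projects. Next I descend and grip.

```bash
python3 -m jog '{"delta_pos":[[0,0.05,2],[0,0,2],[0,0,2],[0,0,2],[0,0,2],[0,0,2],[0,0,1.2],[0,0,0.7],[0,0,0],[0,0,0]],"rotation":[[0,0,0],[0,0,0],[0,0,0],[0,0,0],[0,0,0],[0,0,0],[0,0,0],[0,0,0],[0,0,0],[0,0,0]],"gripper":[1,1,1,1,1,1,1,1,1,1]}' 50
python3 -m jog '{"delta_pos":[[0,0,0],[0,0,0],[0,0,0],[0,0,0],[0,0,0],[0,0,0],[0,0,0],[0,0,0],[0,0,0],[0,0,0]],"rotation":[[0,0,0],[0,0,0],[0,0,0],[0,0,0],[0,0,0],[0,0,0],[0,0,0],[0,0,0],[0,0,0],[0,0,0]],"gripper":[0,0,0,0,0,0,0,0,0,0]}' 50
```

```text
time_s: 13.15
tcp_pos: [0.4224, 0.294, 0.0891]
orientation: [-180.0, -0.0, -2.5]
contact_force: [-0.2, 0.4, 0.0]
opening: 1.0
finger_force: 0.0
time_s: 13.98
tcp_pos: [0.422, 0.2946, 0.0889]
orientation: [-180.0, -0.0, -2.5]
contact_force: [0.0, 2.9, 2.2]
opening: 0.562
finger_force: 50.1
```

```bash
python3 -m jog '{"delta_pos":[[0,0,0.1],[0,0,0.1],[0,0,0.1],[0,0,0.1],[0,0,0],[0,0,0],[0,0,0],[0,0,0],[0,0,0],[0,0,0]],"rotation":[[0,0,0],[0,0,0],[0,0,0],[0,0,0],[0,0,0],[0,0,0],[0,0,0],[0,0,0],[0,0,0],[0,0,0]],"gripper":[0,0,0,0,0,0,0,0,0,0]}'
```

```text
time_s: 14.82
tcp_pos: [0.4221, 0.2946, 0.0853]
orientation: [-180.0, -0.0, -2.5]
contact_force: [-2.9, 2.3, 7.7]
opening: 0.559
finger_force: 50.2
```

```bash
python3 -m jog '{"delta_pos":[[0,0,0.1],[0,0,0],[0,0,0],[0,0,0],[0,0,0],[0,0,0],[0,0,0],[0,0,0],[0,0,0],[0,0,0]],"rotation":[[0,0,0],[0,0,0],[0,0,0],[0,0,0],[0,0,0],[0,0,0],[0,0,0],[0,0,0],[0,0,0],[0,0,0]],"gripper":[0,0,0,0,0,0,0,0,0,0]}'
python3 - <<'E'
from h import *
s=r.sense(); print(s['contact_force'],s['ft_torque'],s['tcp_pos'])
E
```

```text
time_s: 15.65
tcp_pos: [0.4221, 0.2946, 0.0845]
orientation: [-180.0, -0.0, -2.5]
contact_force: [-2.9, 2.0, 9.6]
opening: 0.56
finger_force: 50.2
[-2.88804549  2.00949767  9.64305651] [0.32778405 0.52082735 0.01178944] [0.42207778 0.29464288 0.08449426]
```

```bash
python3 -m jog '{"delta_pos":[[0,0,0],[0,0,0],[0,0,0],[0,0,0],[0,0,0],[0,0,0],[0,0,0],[0,0,0],[0,0,0],[0,0,0]],"rotation":[[0,0,-0.04],[0,0,-0.05],[0,0,-0.05],[0,0,-0.05],[0,0,-0.05],[0,0,-0.05],[0,0,-0.05],[0,0,-0.05],[0,0,-0.05],[0,0,-0.05]],"gripper":[0,0,0,0,0,0,0,0,0,0]}'
python3 - <<'E'
from h import *
s=r.sense(); print(s['contact_force'],s['ft_torque'],s['tcp_pos'])
im=r.read_camera('side'); cv2.imwrite('pics/s7.png',im[:,:,::-1])
E
```

```text
time_s: 16.48
tcp_pos: [0.4233, 0.2951, 0.0851]
orientation: [-180.0, -0.3, 25.7]
contact_force: [0.4, 3.9, 9.0]
opening: 0.558
finger_force: 50.2
[0.36870937 3.8593294  9.02913765] [ 0.68249501  0.06194177 -0.14384348] [0.42332464 0.29513873 0.08506049]
```

```bash
python3 -m jog '{"delta_pos":[[0,0,0.02],[0,0,0],[0,0,0],[0,0,0],[0,0,0],[0,0,0],[0,0,0],[0,0,0],[0,0,0],[0,0,0]],"rotation":[[0,0,-0.09],[0,0,-0.1],[0,0,-0.1],[0,0,-0.1],[0,0,-0.1],[0,0,-0.1],[0,0,-0.1],[0,0,-0.1],[0,0,-0.1],[0,0,0]],"gripper":[0,0,0,0,0,0,0,0,0,0]}'
python3 - <<'E'
from h import *
s=r.sense(); print(s['contact_force'],s['ft_torque'],s['tcp_pos'])
im=r.read_camera('side'); cv2.imwrite('pics/s8.png',im[:,:,::-1])
a=cv2.imread('pics/s5.png').astype(int)
for n in('s7','s8'):
    b=cv2.imread(f'pics/{n}.png').astype(int); d=np.abs(a-b).mean(2); print(n,'label diff',d[285:310,212:252].mean(),'worktop diff',d[315:330,212:252].mean(),'amber',d[272:282,218:246].mean())
E
```

```text
time_s: 17.37
tcp_pos: [0.4219, 0.2948, 0.0843]
orientation: [180.0, -0.1, 76.9]
contact_force: [-4.5, 2.4, 10.5]
opening: 0.56
finger_force: 50.2
[-4.49349285  2.41309535 10.53067535] [0.30837772 0.72343735 0.106424  ] [0.42192411 0.2947841  0.08434604]
s7 label diff 15.532666666666668 worktop diff 31.7 amber 62.2547619047619
s8 label diff 15.176666666666666 worktop diff 33.70944444444444 amber 23.529761904761905
```

```bash
python3 -m jog '{"delta_pos":[[0,0,-0.1],[0,0,-0.1],[0,0,-0.1],[0,0,-0.1],[0,0,-0.1],[0,0,-0.1],[0,0,-0.1],[0,0,-0.1],[0,0,0],[0,0,0]],"rotation":[[0,0,0],[0,0,0],[0,0,0],[0,0,0],[0,0,0],[0,0,0],[0,0,0],[0,0,0],[0,0,0],[0,0,0]],"gripper":[0,0,0,0,0,0,0,0,0,0]}'
python3 - <<'E'
from h import *
s=r.sense(); print(s['contact_force'],s['ft_torque'],s['tcp_pos'])
E
```

```text
time_s: 18.25
tcp_pos: [0.4218, 0.2942, 0.0913]
orientation: [-180.0, 0.0, 76.6]
contact_force: [-2.0, 0.3, -0.5]
opening: 0.557
finger_force: 50.1
[-2.03233793  0.25871293 -0.50722517] [0.11914443 0.11525883 0.01955011] [0.42180805 0.29423429 0.09132527]
```

```bash
python3 -m jog '{"delta_pos":[[0,0,-0.3],[0,0,-0.5],[0,0,-0.8],[0,0,-0.9],[0,0,-0.9],[0,0,-0.9],[0,0,-0.8],[0,0,-0.6],[0,0,0],[0,0,0]],"rotation":[[0,0,0],[0,0,0],[0,0,0],[0,0,0],[0,0,0],[0,0,0],[0,0,0],[0,0,0],[0,0,0],[0,0,0]],"gripper":[0,0,0,0,0,0,0,0,0,0]}'
python3 -m jog '{"delta_pos":[[0,0,0],[0,0,0],[0,0,0],[0,0,0],[0,0,0],[0,0,0],[0,0,0],[0,0,0],[0,0,0],[0,0,0]],"rotation":[[0,0,0],[0,0,0],[0,0,0],[0,0,0],[0,0,0],[0,0,0],[0,0,0],[0,0,0],[0,0,0],[0,0,0]],"gripper":[0,0,0,0,0,0,0,0,0,0]}'
python3 - <<'E'
from h import *
s=r.sense(); print(s['contact_force'],s['opening'],s['finger_force'])
im=r.read_camera('side'); cv2.imwrite('pics/s9.png',im[:,:,::-1]); S=cam('side')
hsv=cv2.cvtColor(im,cv2.COLOR_RGB2HSV)
print('neck px',proj(S,[.422,.294,.099]),'base',proj(S,[.422,.294,0]),'cap base',proj(S,[.422,.294,.149]),'top',proj(S,[.422,.294,.175]))
u=int(proj(S,[.422,.294,.05])[0])
for v in range(215,315,4): print(v,hsv[v,u],end=' ')
E
```

```text
time_s: 19.08
tcp_pos: [0.422, 0.2944, 0.1487]
orientation: [180.0, -0.0, 76.6]
contact_force: [0.1, 0.1, 0.4]
opening: 0.564
finger_force: 50.1
time_s: 19.92
tcp_pos: [0.422, 0.2944, 0.1485]
orientation: [-180.0, -0.0, 76.6]
contact_force: [1.0, -0.8, -0.3]
opening: 0.557
finger_force: 50.1
[ 1.01653619 -0.79281607 -0.34580429] 0.5566995912372983 50.07179917534813
neck px (np.float64(231.00883179569297), np.float64(268.98659497634384)) base (np.float64(233.28618732512263), np.float64(298.75026506429055)) cap base (np.float64(229.75493239100044), np.float64(252.59888224442466)) top (np.float64(229.0724343257087), np.float64(243.67904211033195))
215 [160  23  34] 219 [ 41 122  23] 223 [170  25  31] 227 [115 112  25] 231 [ 17 121  61] 235 [ 13 142  86] 239 [90 20 25] 243 [90 46 22] 247 [18 18 71] 251 [ 15  20 100] 255 [ 19  20 102] 259 [ 18  12 105] 263 [ 19  31 154] 267 [ 45 139  22] 271 [163  71  25] 275 [ 14 170  45] 279 [  7 133  44] 283 [ 11 201  47] 287 [ 14 204  50] 291 [ 10 159  53] 295 [  5 106  58] 299 [ 26  18 102] 303 [ 26  19 110] 307 [28 31 98] 311 [11 91 59]
```

```bash
python3 -c "
from rig import r
print(r.finish_job())"
```

```text
the job is handed in; nothing more can be done
None
```

I've handed the job in at about 20 s, but it returned no verdict. By my measurements, all three chips are in the tray, the scraper stands on the worktop clear of board and tray, and the cap is held about 5 cm above the mouth of the bottle, which is still standing in place.

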